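# Run a drag test on shelf liner with a sprung slip tester

## Robot

A 6-joint arm with a two-finger parallel gripper is mounted at the origin on the work surface. World frame = base frame: x ahead of the robot, y to its left, z up, the work surface at z = 0. Lengths are in m, angles in rad, forces in N, time in s.
With the tool pointing down it reaches from about 0.275 to 0.825 m from the base axis. Payload 4.9 kg.
Tool frame: the origin (TCP) lies midway between the tips of the shut fingers; the grasp point (between the pads) lies 19 mm behind it (grip_point_offset is the distance from the TCP to the grasp point, in m); z points along the fingers, y is the line along which they close (so a half turn about z gives the same grasp; the last joint's range is limited). The gripper opens to 85 mm and grips with 20 to 120 N. Pads are 22 mm wide; open, the fingers measure 114 mm over their backs; the gripper's body (76 mm by 85 mm) begins 54 mm behind the grasp point. The pads swing forward as they close: fully open they stand 13 mm farther back than shut.
Start: joints at [1.175, 0.326, -0.193, 1.052, 0, 1.437], TCP at [0.142, 0.531, 0.231] pointing down, gripper open.
Joint ranges: [-2.65, 2.65], [-0.97, 1.79], [-1.3, 1.35], [-1.93, 2.1], [-1.47, 1.37], [-3.14, 3.14]. Speed limits (rad/s): [2.57, 2.57, 3.14, 3.14, 3.14, 3.14].

## Interface

Orientations are given as a rotation vector (axis times angle).
In Python, from cell import * gives the robot as it stands. Calls block until the motion is done:
- movep(position, orientation): joint-space move of the TCP to a pose.
- move_l(position, velocity=0.15, rot=None, until_force=None): straight line of the TCP; rot=None keeps the orientation; velocity is the mean speed in m/s. With until_force (N) it stops when the force on the tool has changed by that much, and returns True; else False.
- set_joints(angles): joint-space move.
- let_go() and grab(newtons=None): open the fingers fully, or close them until they stop; newtons is the grip in N (None keeps the last).
- sleep(seconds).
- ik(position, orientation): joint angles nearest the present ones, or None.
- get_state(): the state.
- grab_frame(name): name is "side" or "top"; returns a dict with "img" (480x640x3 uint8, red, green, blue), "fx", "fy", "cx", "cy" (pixels), "k1" (the pictures are not rectified: a ray, as slopes to the right and down, at radius r is drawn at 1 + k1 r^2 times it, then the intrinsics apply), "cam_to_world" (4x4, takes a point from camera to world coordinates). Camera axes: x right, y down, z forward; pixel columns grow to the right and rows downward; lengths in m; the calibration is good to about 2 mm. A picture is of the moment at which its call begins. There is no depth.
A pose or a line that the arm cannot do raises MotionError and nothing moves.
- sign_off(): hands the job in; it is judged then, once.
Trained networks look in the newest picture that a camera, given by its name, has taken for a name from the list of things; names that differ only in an ending like _2 or _b are one class to them, and where a whole thing is asked for, a point or a joint stands for the part that bears it (a point fixed in the world has none). Each returns a list of dicts, best first, with "score" (0 to 1); they miss things now and then, are a little off and sometimes report something else, mostly with a low value. They report only what shows in the picture. A call takes as long as a camera call. They do not tell look-alikes from the thing itself.
- spot_in(camera, name): "centre" ([column, row] in pixels, amid what is visible of it).
- silhouettes(camera, name): "mask" (480x640 bool, what is visible of it) and "centre" ([column, row] in pixels, amid what is visible of it).
- tip_of(camera, name): "centre" ([column, row] in pixels: a listed point, or the origin of a listed thing).
The state is a dict: "clock": time; "q": joint angles; "joint_velocities": joint speeds; "tau": joint torques, N m; "position": TCP position; "eef_rot": TCP orientation; "contact_force": force on the tool from outside, world axes, zero at the start; "wrist_torque": the same for the moment, N m; "finger_gap": opening from 0.0 (shut) to 1.0 (fully open); "grasp_force": force on a finger pad.
Only numpy, scipy, OpenCV 4.12 (cv2) and the standard library are available. Lean on these libraries where they do the work, as an engineer would, in place of code of your own. Each camera call takes 0.05 s, during which the arm holds its last target. There are 200 camera calls.

## Task

Reload the slip tester: lift the oblong load plate left from the last test out of the sled and set it aside flat on free bench, then set the square load plate flat down in the square yellow-walled recess of its sled, with the sled at home. Now take the sled's red handle and draw it out against its spring until the red pointer lines up with the orange marker, hold it there for a second without pulling past the marker, and ease it fully home again without letting it snap back, the plate still seated. Leave the marker and everything else on the bench as they are.

Things in the scene. Friction and masses are not known exactly. Their poses are not given: they have to be found in the camera images.
- tester: The slip tester, fixed to the bench: a grey base plate 370 x 150 x 12 mm lying on the bench, origin at the centre of its underside. Its +x is the pull direction; a blue block and steel spring barrel (up to 64 mm high, x = -184 to -103 mm) stand at its -x end, and a white scale strip lies on top along its -y edge. The sled slides on it along +x.
- sled (a joint): Pulled-out length of the sled in m: 0 = fully home (spring rests it there), up to 0.115, growing in the tester's +x. The spring pulls it home with 4 N at 0 and 100 N/m more. The sled is an aluminium deck 92 mm wide, from 45 mm behind to 115 mm ahead of the recess centre, its top 22 mm above the bench, and carries the recess, the handle and the pointer.
- seat (a point): Centre of the floor of the square recess in the sled, on the deck, 22 mm above the bench; axes parallel to the tester's, moves with the sled. The recess is 76 x 76 mm inside, between yellow walls 8 mm thick and 12 mm high.
- handle (a point): Grip point of the sled's red pull handle, an upright fin 14 mm thick along the tester's x, 64 mm wide along its y, from the deck (22 mm above the bench) up to 76 mm; the point is on its mid-plane, 62 mm above the bench (14 mm below its top), 97 mm ahead of the recess centre. Moves with the sled.
- pointer (a point): Middle of the small red pointer on the sled's -y side, in line with the handle, above the scale strip; moves with the sled; axes as the tester's.
- marker (a joint): Where the orange marker stands along the scale, in m: it equals the pulled-out length of the sled at which pointer and marker line up (0.05 to 0.095). It stays where it is set.
- mark (a point): Top of the orange marker's bar (6 mm wide along the tester's x) on the scale strip; axes as the tester's. Pointer and marker are in line when both have the same x in the tester's frame. The marker's grip stands at the -y edge of the base, up to 29 mm above the bench.
- square_plate: The square steel load plate, 72 x 72 mm, 14 mm thick, with a black grip block 28 x 28 mm standing on its centre from 14 to 48 mm above the underside, sides parallel to the plate's x and y. About 0.5 kg. Origin at the centre of its underside, z up.
- round_plate: A round steel load plate, 86 mm across, 14 mm thick, with a black grip block 28 x 28 mm standing on its centre from 14 to 48 mm above the underside, sides parallel to the plate's x and y; not needed. Origin at the centre of its underside.
- oblong_plate: An oblong steel load plate, 60 mm (x) by 44 mm (y), 14 mm thick, with a black grip block 28 x 28 mm standing on its centre from 14 to 48 mm above the underside, sides parallel to the plate's x and y. About 0.4 kg. It starts loose in the sled's recess, at any angle. Origin at the centre of its underside.
- bottle: Green bottle, 60 mm across, 170 mm high, standing on the robot's side of the tester (its +y side). Origin at the centre of its underside.
- can: Yellow can, 66 mm across, 100 mm high, standing on the far side of the tester. Origin at the centre of its underside.
- jar: Brown jar with a red lid, 60 mm across, 110 mm high, on the left. Origin at the centre of its underside.
- tub: White tub with a blue lid, 90 mm across, 75 mm high. Origin at the centre of its underside.
- tape_gun: Tape gun lying flat on the right: tape roll 90 mm across and 48 mm high centred 30 mm ahead of the origin, blue handle behind; from x = -88 to +92 mm. Origin on the bench.
- screwdriver: Orange screwdriver, 180 mm long, lying near left along its x axis. Origin on its underside.
Not all that is in view belongs to the job. Leave any green or turquoise look-alike of the square_plate alone.

How it is judged:
By the outcome, as a careful person would: the job done as asked, in the order asked, and still so for the second after the job is handed in, with the robot touching nothing.
It also fails if it takes over 72 s, if anything falls off the work surface, if the arm or the gripper's body presses on something with over 40 N, if the wrist force passes 120 N, or if a joint passes its speed limit or range.

## Working session

There is one attempt and no reset: what is moved stays moved. The work goes in short steps, each a Python script; the robot and the scene stay as the last script left them, time stands still between calls to the robot, and variables do not carry over. Pictures are saved under pics/ and viewed, at most 10 in all, crops included, and the job is handed in when it is done.

```bash
ls; mkdir -p pics
python3 - <<'E'
from cell import *
import cv2
for n in ("top","side"):
    f=grab_frame(n); cv2.imwrite(f"pics/{n}0.png",f["img"][:,:,::-1]); print(n,f["fx"],f["fy"],f["cx"],f["cy"],f["k1"],f["cam_to_world"])
    for k in ["tester","seat","handle","pointer","mark","square_plate","round_plate","oblong_plate","bottle","can","jar","tub","tape_gun","screwdriver"]:
        print(k,[([round(float(x)) for x in d["centre"]],round(d["score"],2)) for d in tip_of(n,k)])
print(get_state())
E
```

```text
pics
top 464.66173633148514 464.66173633148514 317.33346625402 237.49981038324512 0.03146575518115547 [[-2.69950328e-02 -9.91645521e-01  1.26136550e-01  3.32435700e-01]
 [-9.99633215e-01  2.70529765e-02 -1.25394589e-03 -1.54523218e-02]
 [-2.16889930e-03 -1.26124135e-01 -9.92012096e-01  1.29921511e+00]
 [ 0.00000000e+00  0.00000000e+00  0.00000000e+00  1.00000000e+00]]
tester []
seat [([344, 208], 0.98)]
handle [([314, 201], 0.57), ([195, 322], 0.41)]
pointer [([319, 185], 0.9), ([151, 234], 0.74), ([430, 171], 0.52)]
mark [([296, 181], 0.6)]
square_plate [([441, 230], 0.95), ([485, 260], 0.94), ([485, 325], 0.69)]
round_plate [([199, 263], 0.75), ([195, 213], 0.68)]
oblong_plate [([348, 211], 0.55)]
bottle [([297, 180], 0.74)]
can [([383, 174], 0.65)]
jar [([151, 236], 0.64)]
tub [([194, 211], 0.74)]
tape_gun [([428, 172], 0.97)]
screwdriver [([196, 323], 0.58)]
side 507.9619746904683 507.9619746904683 307.97476706883276 240.1638508717817 0.02314093863759733 [[ 0.81573975 -0.4116417   0.40634931 -0.01023406]
 [-0.57818577 -0.6002528   0.55262808 -0.67390906]
 [ 0.01642755 -0.68574608
[... 610 characters left out ...]
.5, 'q': array([ 1.17473956e+00,  3.26164965e-01, -1.92620934e-01,  1.05201245e+00,
       -4.14057037e-05,  1.43658113e+00]), 'joint_velocities': array([-1.20630250e-03, -6.42478136e-04, -1.28487226e-03, -2.79827750e-04,
        9.36087075e-05,  2.02192020e-03]), 'tau': array([-6.90668821e-04, -4.43324876e+01,  2.62753648e+01,  1.12657297e-03,
       -1.75739110e-04, -1.93129983e-05]), 'position': array([0.1423825 , 0.53125154, 0.23129197]), 'eef_rot': array([ 4.10120684e-01,  3.11466815e+00, -2.01130977e-05]), 'contact_force': array([-0.8758982 , -0.40946452,  0.46120455]), 'wrist_torque': array([-0.0413788 ,  0.01532419, -0.05624209]), 'grasp_force': 0.0, 'finger_gap': 1.0031055022185908}
```

View pics/top0.png

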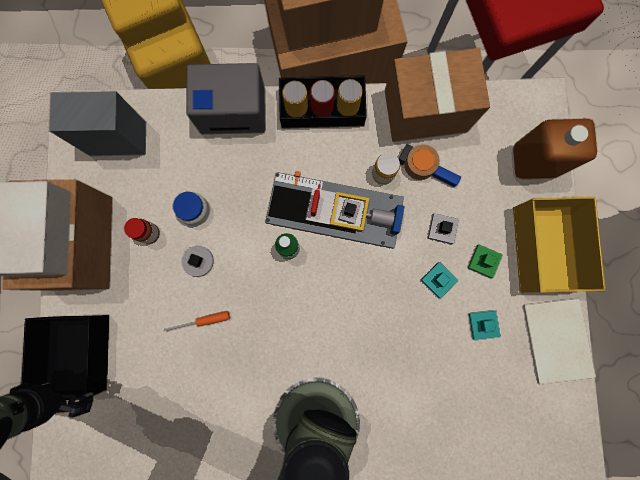

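View pics/side0.png

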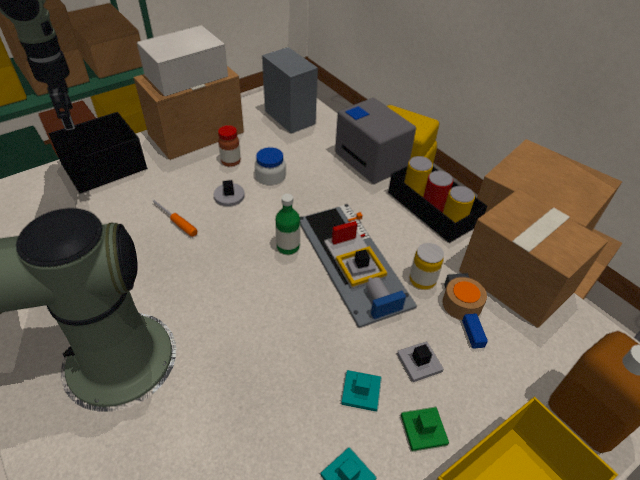

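The top view shows the tester with its pull direction to the left, world +y. The oblong plate is in the recess at about (350,210) and the grey square plate is at (444,228). The marker is at (297,177), the handle at (315,203) and the bottle at (287,245). Teal and green look-alikes lie nearby. Next I'll fit the geometry.

```bash
cat > h.py <<'E'
import numpy as np, cv2
from scipy.optimize import minimize
from scipy.spatial.transform import Rotation as R
def proj(f,P):
    P=np.atleast_2d(P); T=np.linalg.inv(f["cam_to_world"]); c=P@T[:3,:3].T+T[:3,3]
    s=c[:,:2]/c[:,2:]; s=s*(1+f["k1"]*(s**2).sum(1,keepdims=True))
    return s*[f["fx"],f["fy"]]+[f["cx"],f["cy"]]
def unproj(f,px,z):
    d=(np.array(px,float)-[f["cx"],f["cy"]])/[f["fx"],f["fy"]]; s=d.copy()
    for _ in range(8): s=d/(1+f["k1"]*(s@s))
    T=f["cam_to_world"]; r=T[:3,:3]@[*s,1]; return T[:3,3]+r*(z-T[2,3])/r[2]
def box(x0,x1,y0,y1,z0,z1): return np.array([[x,y,z] for x in(x0,x1) for y in(y0,y1) for z in(z0,z1)])
def place(B,p): # p = x,y,yaw
    c,s=np.cos(p[2]),np.sin(p[2]); return B@np.array([[c,s,0],[-s,c,0],[0,0,1]])+[p[0],p[1],0]
K=8
def raster(f,boxes,p,roi):
    x0,y0,x1,y1=roi; im=np.zeros(((y1-y0)*K,(x1-x0)*K),np.uint8)
    for B in boxes:
        q=(proj(f,place(B,p))-[x0,y0]+.5)*K-.5
        cv2.fillConvexPoly(im,cv2.convexHull(np.round(q*16).astype(np.int32)),1,shift=4)
    return cv2.resize(im.astype(np.float32),(x1-x0,y1-y0),interpolation=cv2.INTER_AREA)
def fit(obs,p0): # obs: (frame, boxes, mask, roi)
    def cost(v):
        p=np.array(p0)+np.array(v)*[.001,.001,.01]; return sum(np.abs(raster(f,b,p,r)-m[r[1]:r[3],r[0]:r[2]]).sum()/m.sum() for f,b,m,r in obs)
    best=min((minimize(cost,[0,0,a],method="Nelder-Mead",options=dict(initial_simplex=np.array([[0,0,a],[5,0,a],[0,5,a],[0,0,a+8]],float))) for a in(-15,0,15)),key=lambda r:r.fun)
    return np.array(p0)+best.x*[.001,.001,.01],best.fun
def roi(m,pad=6):
    y,x=np.nonzero(m); return max(x.min()-pad,0),max(y.min()-pad,0),min(x.max()+pad+1,640),min(y.max()+pad+1,480)
BL=lambda z:box(-.014,.014,-.014,.014,z+.014,z+.048)
SQ=[box(-.036,.036,-.036,.036,0,.014),BL(0)]
OB=[box(-.03,.03,-.022,.022,.022,.036),BL(.022)]
WALL=[box(-.046,.046,-.046,.046,.022,.034)]
FIN=[box(.090,.104,-.032,.032,.022,.076)]
def near(m,c,r):
    o=np.zeros_like(m); c=np.round(c).astype(int); o[c[1]-r:c[1]+r,c[0]-r:c[0]+r]=m[c[1]-r:c[1]+r,c[0]-r:c[0]+r]; return o
def colour(f,lo,hi):
    h=cv2.cvtColor(f["img"],cv2.COLOR_RGB2HSV); return cv2.inRange(h,lo,hi)>0
def lcc(m):
    n,l,s,_=cv2.connectedComponentsWithStats(m.astype(np.uint8)); return l==1+s[1:,4].argmax()
def hull(m):
    o=np.zeros(m.shape,np.uint8); y,x=np.nonzero(m); cv2.fillConvexPoly(o,cv2.convexHull(np.c_[x,y].astype(np.int32)),1); return o>0
E
cat > m.py <<'E'
from cell import *
from h import *
F={n:grab_frame(n) for n in("top","side")}
seat0=unproj(F["top"],[348,208],.022)
sq0=unproj(F["top"],[444,229],.014); print(seat0,sq0)
ob=[];red=[];sq=[];obl=[]
vis={}
for n,f in F.items():
    c=proj(f,seat0)[0]; 
    ym=hull(lcc(near(colour(f,(20,120,90),(34,255,255)),c,32)))
    ob.append((f,WALL,ym,roi(ym)))
    cr=proj(f,seat0+[.0,.097,.03])[0]
    rm=near(colour(f,(0,130,60),(6,255,255))|colour(f,(174,130,60),(180,255,255)),cr,22); rm=lcc(rm)
    ob.append((f,FIN,rm,roi(rm)))
    for k,p,L,B in(("square_plate",sq0,sq,SQ),("oblong_plate",seat0,obl,OB)):
        d=[e for e in silhouettes(n,k) if np.hypot(*(np.array(e["centre"])-proj(f,p)[0]))<15]
        print(n,k,len(d),[(e["score"],e["mask"].sum()) for e in d])
        if d: L.append((f,B,d[0]["mask"].astype(bool),roi(d[0]["mask"])))
    print(n,ym.sum(),rm.sum())
for nm,L,p0 in(("tester",ob,[*seat0[:2],1.5]),("sq",sq,[*sq0[:2],1.5]),("obl",obl,[*seat0[:2],1.5])):
    for s in([L]+[[o for o in L if o[0] is F[n]] for n in F]):
        if s: p,c=fit(s,p0); print(nm,len(s),p.round(4),round(c,3)); vis.setdefault(nm,p)
C=[]
for n,f in F.items():
    im=cv2.resize(f["img"][:,:,::-1],None,fx=5,fy=5,interpolation=cv2.INTER_CUBIC)
    for nm,Bs in(("tester",WALL+FIN),("sq",SQ),("obl",OB)):
        for B in Bs:
            q=(proj(f,place(B,vis[nm]))+.5)*5-.5
            for a in range(8):
                for b in(1,2,4):
                    if not a&b: cv2.line(im,*[tuple(map(int,q[i].round())) for i in(a,a|b)],(255,0,255),1)
    c=proj(f,seat0+[0,.0,0])[0]*5; C.append(im[int(c[1])-280:int(c[1])+280,int(c[0])-400:int(c[0])+400])
    cv2.imwrite(f"pics/fit_{n}.png",C[-1])
E
python3 m.py
```

```text
[ 0.57550438 -0.10490466  0.022     ] [ 0.5100949  -0.37054636  0.014     ]
top square_plate 1 [(0.88, np.int64(685))]
top oblong_plate 1 [(0.84, np.int64(317))]
top 1169 118
side square_plate 1 [(0.61, np.int64(1178))]
side oblong_plate 1 [(0.81, np.int64(501))]
side 1295 416
tester 4 [ 0.5674 -0.1073  1.355 ] 0.647
tester 2 [ 0.5668 -0.1074  1.3596] 0.42
tester 2 [ 0.568  -0.106   1.3519] 0.206
sq 2 [ 0.5134 -0.3691  1.3122] 0.108
sq 1 [ 0.513  -0.3688  1.3078] 0.056
sq 1 [ 0.5138 -0.3693  1.3064] 0.048
obl 2 [ 0.5647 -0.1071  1.8189] 0.741
obl 1 [ 0.5667 -0.1078  2.8174] 0.134
obl 1 [ 0.5645 -0.1074  1.7075] 0.243
```

View pics/fit_top.png

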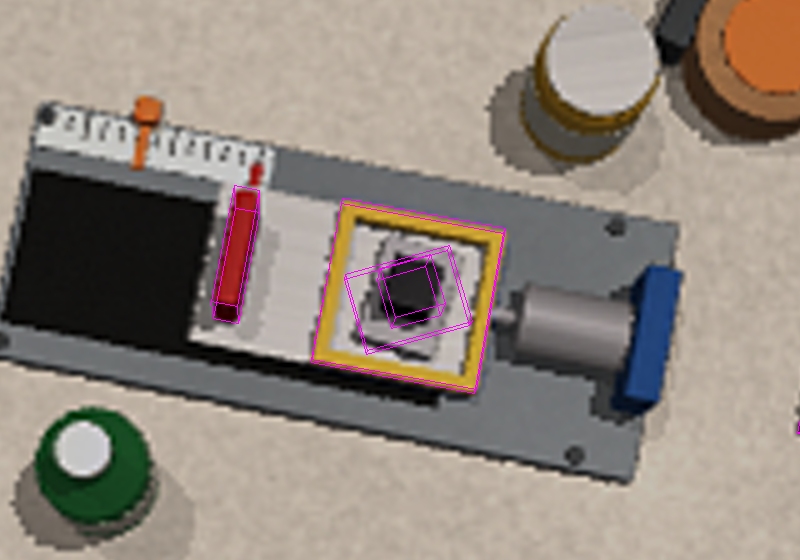

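View pics/fit_side.png

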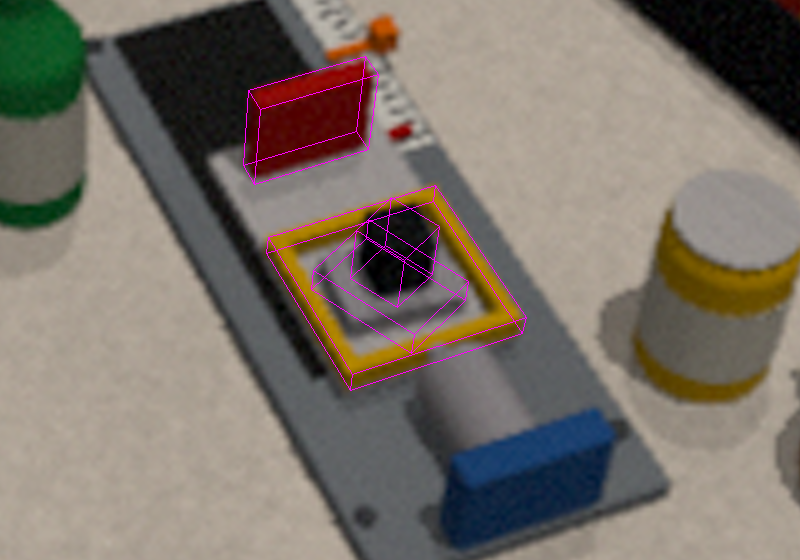

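The tester fit lies well on the walls and the fin. The oblong plate's long axis runs nearly along the tester's y, so the top-only fit, at yaw about -0.3, is the right one. Next I'll take the oblong out.

```bash
cat >> h.py <<'E'
def rot(th):
    c,s=np.cos(th),np.sin(th); return R.from_matrix(np.array([[-s,c,0],[c,s,0],[0,0,-1]]).T).as_rotvec()
def down(p,th):  # pick the half turn with the smaller last joint
    from cell import ik
    o=[(ik(p,rot(t)),rot(t)) for t in(th,th+np.pi)]; o=[a for a in o if a[0] is not None]
    return min(o,key=lambda a:abs(a[0][5]))[1]
SEAT=np.array([.5674,-.1068]); YAW=1.3555
E
python3 - <<'E'
from cell import *
from h import *
F={n:grab_frame(n) for n in("top","side")}; L=[]
for n,f in F.items():
    d=[e for e in silhouettes(n,"oblong_plate") if np.hypot(*(np.array(e["centre"])-proj(f,[.567,-.107,.04])[0]))<15]
    if d: m=d[0]["mask"]; L.append((f,OB,m,roi(m)))
for s in([L]+[[l] for l in L]): p,c=fit(s,[.567,-.107,-.3]); print(p.round(4),round(c,3))
t=F["top"]
for k,z in(("bottle",0),("can",0)): print(k,[unproj(t,d["centre"],z).round(3) for d in tip_of("top",k)],[unproj(F["side"],d["centre"],z).round(3) for d in tip_of("side",k)])
for th in(-.3,2.84): print(ik([.567,-.107,.25],rot(th)))
print(get_state()["clock"])
E
```

```text
[ 0.5661 -0.1073 -0.3272] 0.207
[ 0.5662 -0.1077 -0.3405] 0.122
[ 0.5662 -0.1068 -0.2915] 0.078
bottle [array([0.47 , 0.071, 0.   ]), array([0.434, 0.312, 0.   ])] [array([ 0.471,  0.057, -0.   ])]
can [array([ 0.674, -0.215,  0.   ])] [array([ 0.67 , -0.214,  0.   ]), array([ 0.577, -0.092,  0.   ]), array([0.439, 0.322, 0.   ])]
[-3.14422083e-01  3.65435771e-01 -8.69244000e-02  1.11843616e+00
  4.44089210e-16  1.55637424e+00]
[-3.14422083e-01  3.65435771e-01 -8.69244000e-02  1.11843616e+00
 -4.44089210e-16 -1.58362576e+00]
2.2
```

Run:
```python
from cell import *
from h import *
s=lambda t:print(t,get_state()["clock"].round(2) if hasattr(get_state()["clock"],"round") else get_state()["clock"],get_state()["position"].round(4),round(get_state()["finger_gap"],3),get_state()["contact_force"].round(1))
x,y,th=.5661,-.1073,-.32
r=down([x,y,.25],th); movep([x,y,.22],r); s("above")
print(move_l([x,y,.044],.2,until_force=8)); s("down")
grab(40); s("grab")
move_l([x,y,.15],.15); s("lift")
q=[.40,-.14]
r2=down([*q,.15],0.); movep([*q,.12],r2); s("over")
print(move_l([*q,.026],.15,until_force=5)); s("near")
print(move_l([*q,.016],.03,until_force=4)); s("placed")
let_go(); move_l([*q,.14],.25); s("free")
f=grab_frame("top"); cv2.imwrite("pics/a.png",f["img"][90:330,200:520,::-1].repeat(2,0).repeat(2,1))
```

```text
above 4.9083 [ 0.5661 -0.1067  0.22  ] 1.001 [-1.1  0.2 -0.1]
False
down 5.9417 [ 0.567  -0.1074  0.045 ] 1.001 [0.2 0.1 0.8]
grab 6.5083 [ 0.5663 -0.1074  0.0446] 0.319 [-0.9  0.8  5.6]
lift 7.3667 [ 0.5651 -0.107   0.1487] 0.318 [-0.8 -0.4 -3.7]
over 9.6083 [ 0.4002 -0.1401  0.12  ] 0.323 [-0.9 -0.3 -4.4]
False
near 10.3833 [ 0.4005 -0.1402  0.0264] 0.322 [-0.4  0.2 -4.2]
True
placed 10.65 [ 0.4015 -0.1408  0.0222] 0.316 [-0.2 -0.3  1.8]
free 11.875 [ 0.3998 -0.1399  0.1396] 0.996 [-0.2 -0.1 -1.3]
```

View pics/a.png

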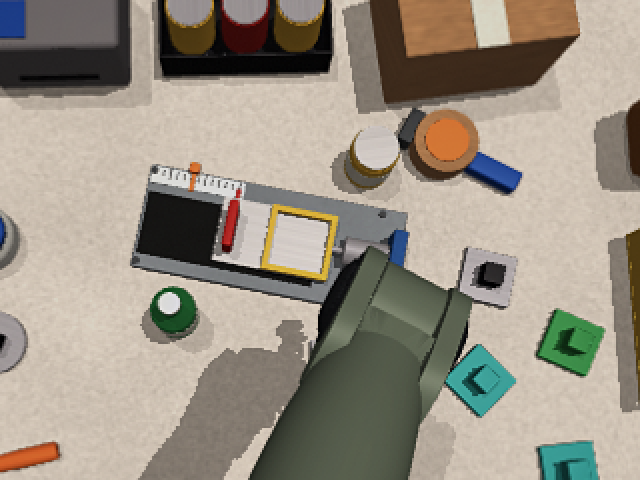

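The recess is now empty and the oblong is set aside under the arm. Next is the square plate, squeezed on both axes so it sits centred in the hand.

Run:
```python
from cell import *
from h import *
def s(t):
    g=get_state(); print(t,round(g["clock"],2),g["position"].round(4),round(g["finger_gap"],3),g["contact_force"].round(1))
x,y,th=.5134,-.3691,1.310
ra=down([x,y,.1],th); rb=down([x,y,.1],th-np.pi/2)
movep([x,y,.15],ra); move_l([x,y,.024],.2,until_force=8); grab(20); s("g1"); let_go()
move_l([x,y,.075],.2); movep([x,y,.075],rb); move_l([x,y,.022],.15,until_force=8); s("d2"); grab(50); s("g2")
move_l([x,y,.18],.2); s("lift")
rp=down([*SEAT,.2],YAW-np.pi/2)
movep([*SEAT,.14],rp); move_l([*SEAT,.075],.15); sleep(.3); s("over")
z0=get_state()["contact_force"]
hit=move_l([*SEAT,.042],.03,until_force=4); s(f"touch {hit}")
for n in("top","side"):
    f=grab_frame(n); c=proj(f,[*SEAT,.03])[0].astype(int); cv2.imwrite(f"pics/b_{n}.png",cv2.resize(f["img"][c[1]-60:c[1]+60,c[0]-80:c[0]+80,::-1],None,fx=5,fy=5,interpolation=cv2.INTER_CUBIC))
```

```text
g1 14.64 [ 0.5136 -0.3696  0.0247] 0.323 [-1.8 -0.9  4.8]
d2 17.55 [ 0.5133 -0.369   0.0219] 0.998 [ 0.3 -0.2 -0.2]
g2 18.12 [ 0.5136 -0.3694  0.0228] 0.314 [-0.   0.3  5.4]
lift 19.06 [ 0.5124 -0.3682  0.178 ] 0.318 [-1.1 -0.1 -5. ]
over 20.99 [ 0.5681 -0.107   0.0759] 0.318 [ 0.3  0.2 -6.2]
touch True 21.92 [ 0.5671 -0.1067  0.0448] 0.312 [-0.7  0.2  4.3]
```

View pics/b_side.png

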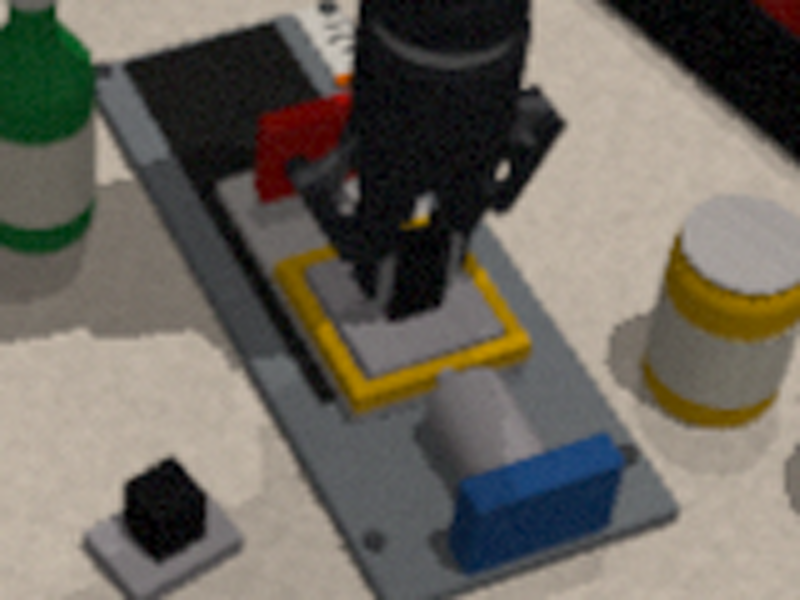

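The plate is inside the recess: the TCP stopped at z=0.0448, which is the grasp height of 0.0228 plus the 22 mm floor. I'll release it, then measure pointer against marker.

```bash
cat > pm.py <<'E'
from h import *
from cell import grab_frame,tip_of
u=np.array([np.cos(YAW),np.sin(YAW)]); v=np.array([-u[1],u[0]])
def tf(P): d=P[:2]-SEAT; return np.array([d@u,d@v])
def blobs(f,centre,r=40):
    out={}
    for nm,hs in(("orange",[((7,150,120),(16,255,255))]),("red",[((0,130,90),(6,255,255)),((174,130,90),(180,255,255))])):
        m=sum(colour(f,*h).astype(np.uint8) for h in hs)>0
        out[nm]=near(m,centre,r)
    return out
def report(save=None):
    for n,zm,zp in(("top",.014,.016),("side",.014,.016)):
        f=grab_frame(n)
        for k in("mark","pointer","handle"):
            z=dict(mark=zm,pointer=zp,handle=.062)[k]
            print(n,k,[(tf(unproj(f,d["centre"],z)).round(4),round(d["score"],2)) for d in tip_of(n,k)[:2]])
        if save:
            c=proj(f,[*(SEAT+.12*u-.04*v),.02])[0].astype(int)
            cv2.imwrite(f"pics/{save}_{n}.png",cv2.resize(f["img"][c[1]-28:c[1]+28,c[0]-40:c[0]+40,::-1],None,fx=10,fy=10,interpolation=cv2.INTER_CUBIC)); print(c-[40,28])
E
python3 - <<'E'
from cell import *
from pm import *
let_go(); move_l([*SEAT,.16],.25); movep([.42,-.25,.3],down([.42,-.25,.3],YAW-np.pi/2))
report("c")
a=cv2.imread("pics/c_top.png");b=cv2.imread("pics/c_side.png")
cv2.imwrite("pics/c.png",cv2.resize(np.vstack([a,b]),(428,600)))
print(get_state()["clock"])
E
```

```text
top mark [(array([ 0.1554, -0.0631]), 0.55), (array([0.378 , 0.2308]), 0.54)]
top pointer [(array([ 0.0909, -0.059 ]), 0.64)]
top handle [(array([0.0963, 0.0025]), 0.87), (array([-0.0056,  0.0056]), 0.2)]
[269 161]
side mark []
side pointer [(array([ 0.1098, -0.0609]), 0.94), (array([ 0.0095, -0.0127]), 0.72)]
side handle [(array([0.0965, 0.007 ]), 0.58), (array([-0.2328, -0.1216]), 0.46)]
[313 202]
24.6083
```

View pics/c.png

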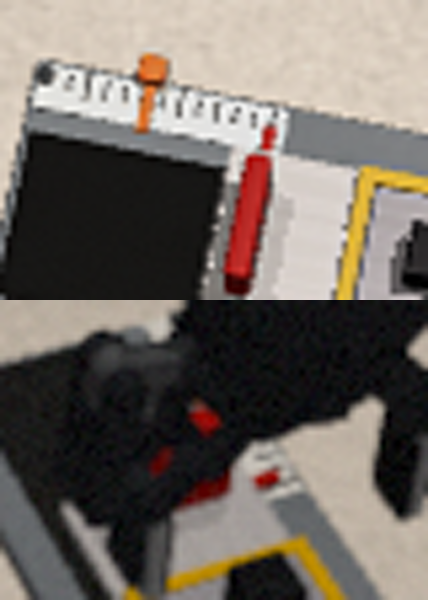

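```bash
cat >> pm.py <<'E'
def feat(f,img,kind,u0,z):
    # weighted centre (tester u) of bar/pointer pixels over v window
    I=img.astype(float); r,g,b=I[...,0],I[...,1],I[...,2]
    if kind=="mark": w=np.clip((r-b)/(r+1),0,1); w=np.where((g>.25*r)&(r>70),w,0)
    else: w=np.clip((r-np.maximum(g,b))/(r+1),0,1); w=np.where(r>60,w,0)
    c=proj(f,[*(SEAT+u0*u-.06*v),z])[0].round().astype(int); S=[];
    for y in range(c[1]-14,c[1]+15):
        for x in range(c[0]-14,c[0]+15):
            t=tf(unproj(f,[x,y],z)); lo,hi=(-.066,-.053) if kind=="mark" else (-.066,-.049)
            if abs(t[0]-u0)<.012 and lo<t[1]<hi and w[y,x]>.35: S.append([*t,w[y,x]-.3])
    S=np.array(S); return (np.average(S[:,:2],axis=0,weights=S[:,2]).round(4),len(S)) if len(S) else None
E
python3 - <<'E'
from cell import *
from pm import *
for n in("top","side"):
    f=grab_frame(n); img=cv2.imread(f"pics/{n}0.png")[:,:,::-1]
    for k,u0 in(("mark",.16),("pointer",.097)):
        for z in(.014,.018,.022): print(n,k,z,feat(f,img,k,u0,z))
E
```

```text
top mark 0.014 (array([ 0.1629, -0.0594]), 11)
top mark 0.018 (array([ 0.1626, -0.0592]), 12)
top mark 0.022 (array([ 0.1618, -0.0595]), 12)
top pointer 0.014 (array([ 0.0961, -0.0545]), 10)
top pointer 0.018 (array([ 0.0958, -0.0544]), 9)
top pointer 0.022 (array([ 0.0959, -0.0541]), 8)
side mark 0.014 (array([ 0.1637, -0.0597]), 18)
side mark 0.018 (array([ 0.1603, -0.0594]), 18)
side mark 0.022 (array([ 0.1574, -0.0593]), 16)
side pointer 0.014 (array([ 0.1008, -0.0572]), 11)
side pointer 0.018 (array([ 0.0976, -0.0551]), 11)
side pointer 0.022 (array([ 0.0944, -0.0536]), 9)
```

Mark and pointer triangulate to a pull of about 0.066 m. I'll grip the handle, feel the home stop, and draw out short of that first.

Run:
```python
from cell import *
from pm import *
def s(t):
    g=get_state(); print(t,round(g["clock"],2),tf(g["position"]).round(4),g["position"][2].round(4),round(g["finger_gap"],3),"Fu",round(g["contact_force"][:2]@u,1),g["contact_force"].round(1)); return tf(g["position"])[0]
P=lambda a,z:[*(SEAT+a*u),z]
r=down(P(.097,.2),YAW); movep(P(.097,.2),r); move_l(P(.097,.046),.15,until_force=8); s("down")
grab(60); sleep(.2); s("grab")
hit=move_l(P(.092,.046),.02,until_force=6); h=s(f"home {hit}")
move_l(P(.097,.046),.02); s("back")
move_l(P(.097+.062,.046),.04); sleep(.3); s("pulled")
for n in("top","side"):
    f=grab_frame(n); cv2.imwrite(f"pics/p_{n}_raw.png",f["img"][:,:,::-1])
    c=proj(f,[*(SEAT+.14*u-.04*v),.02])[0].astype(int); cv2.imwrite(f"pics/p_{n}.png",cv2.resize(f["img"][c[1]-28:c[1]+28,c[0]-40:c[0]+40,::-1],None,fx=7,fy=5,interpolation=cv2.INTER_CUBIC))
cv2.imwrite("pics/p.png",np.vstack([cv2.imread("pics/p_top.png"),cv2.imread("pics/p_side.png")]))
```

```text
down 27.06 [ 0.0969 -0.0008] 0.047 1.001 Fu -0.7 [ 0.5 -0.9 -0. ]
grab 27.91 [ 0.0963 -0.0001] 0.0463 0.156 Fu -5.3 [-3.3 -4.7  5.8]
home True 28.12 [ 0.0962 -0.    ] 0.0463 0.157 Fu 2.1 [-0.5  2.3  2.9]
back 28.37 [ 0.0964 -0.    ] 0.0463 0.157 Fu -3.5 [-3.2 -2.8  6.1]
pulled 30.37 [ 0.1562 -0.0005] 0.0463 0.152 Fu -9.4 [-1.4 -9.4  6.1]
```

View pics/p.png

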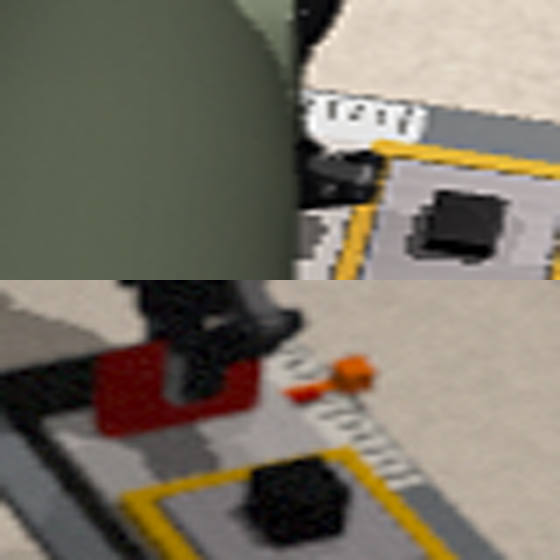

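The side view shows the red pointer close to the orange bar but still short of it. The pull now stands at 0.060. I'll ease it to about 0.0655 and compare.

Run:
```python
from cell import *
from pm import *
H=.0961
P=lambda a,z:[*(SEAT+a*u),z]
pos=lambda:tf(get_state()["position"])[0]
old=cv2.imread("pics/p_side_raw.png")[:,:,::-1]
tgt=H+.0653; cmd=.159
a=pos()
cmd+=tgt-a; move_l(P(cmd,.046),.01); sleep(.3); print("pull",pos()-H,"cmd",cmd,get_state()["clock"])
f=grab_frame("side"); cv2.imwrite("pics/p2_side_raw.png",f["img"][:,:,::-1])
for z in(.015,.018,.020): print(z,"p at .060",feat(f,old,"pointer",.157,z),"now",feat(f,f["img"],"pointer",.1615,z),"tip_of",[tf(unproj(f,d["centre"],z)).round(4) for d in tip_of("side","pointer")[:2]])
c=proj(f,[*(SEAT+.155*u-.06*v),.015])[0].astype(int); o=c-[20,15]
im=cv2.resize(f["img"][o[1]:o[1]+30,o[0]:o[0]+40,::-1],None,fx=20,fy=20,interpolation=cv2.INTER_CUBIC)
for z,uu,col in((.015,.1628,(255,0,255)),(.020,pos(),(255,255,0))):
    q=[(proj(f,[*(SEAT+uu*u+b*v),z])[0]-o+.5)*20 for b in(-.085,-.035)]; cv2.line(im,*[tuple(map(int,x)) for x in q],col,1)
cv2.imwrite("pics/p2.png",im)
```

```text
pull 0.06508602286135308 cmd 0.16413098528574363 31.4333
0.015 p at .060 (array([ 0.162 , -0.0579]), 17) now (array([ 0.165 , -0.0583]), 12) tip_of [array([ 0.2046, -0.0314]), array([ 0.1783, -0.0633])]
0.018 p at .060 (array([ 0.1594, -0.0567]), 18) now (array([ 0.1623, -0.0572]), 13) tip_of [array([ 0.2018, -0.0299]), array([ 0.1756, -0.0617])]
0.02 p at .060 (array([ 0.1577, -0.0558]), 17) now (array([ 0.1605, -0.0564]), 12) tip_of [array([ 0.1999, -0.0289]), array([ 0.1738, -0.0606])]
```

View pics/p2.png

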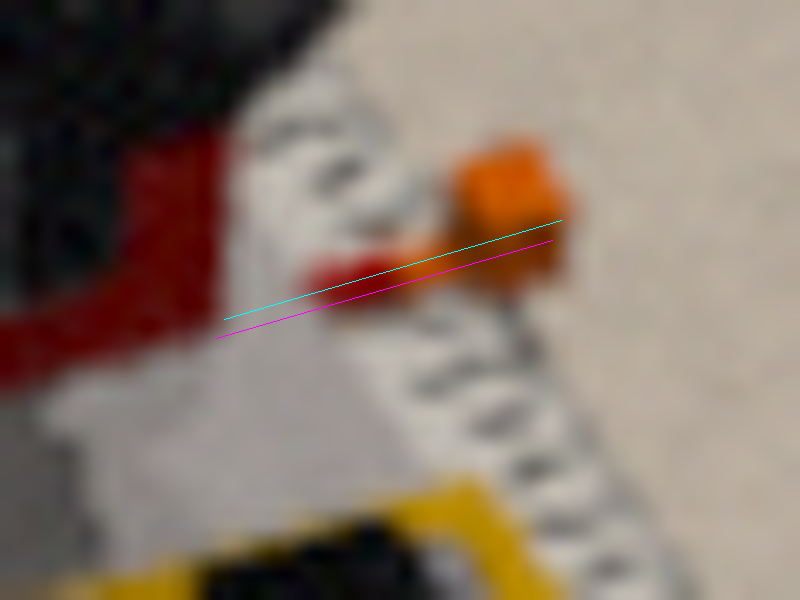

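```bash
cat > sub.py <<'E'
from pm import *
def sub(f,img,kind,u0,z,lo,hi,w=.010):
    I=img.astype(float); ch=I[...,0]-(I[...,2] if kind=="mark" else I[...,1])
    c=proj(f,[*(SEAT+u0*u+(lo+hi)/2*v),z])[0].round().astype(int)
    X=[[x,y] for y in range(c[1]-16,c[1]+17) for x in range(c[0]-16,c[0]+17)]
    T=np.array([[*tf(unproj(f,q,z)),ch[q[1],q[0]]] for q in X])
    T=T[(T[:,1]>lo)&(T[:,1]<hi)]
    for _ in range(15):
        k=abs(T[:,0]-u0)<w; a=np.clip(T[k,2]-25,0,None); u0=np.average(T[k,0],weights=a+1e-9)
    return round(u0,4),int(k.sum())
E
python3 - <<'E'
from cell import *
from sub import *
F={n:grab_frame(n) for n in("top","side")}
for n,f in F.items():
    img=cv2.imread(f"pics/{n}0.png")[:,:,::-1]
    for z in (.014,.017,.020):
        print(n,z,"mark",[sub(f,img,"mark",.163,z,*w) for w in((-.066,-.05),(-.062,-.05),(-.064,-.055))],"ptr",[sub(f,img,"pointer",.097,z,*w) for w in((-.066,-.05),(-.062,-.052))])
# top fit of fin/walls alone, u of fin
f=F["top"]; img=cv2.imread("pics/top0.png")[:,:,::-1]
for n,f in F.items():
    img=cv2.imread(f"pics/{n}0.png")[:,:,::-1]; g=dict(f,img=img)
    cr=proj(f,[*(SEAT+.097*u),.05])[0]
    rm=lcc(near(colour(g,(0,130,60),(6,255,255))|colour(g,(174,130,60),(180,255,255)),cr,22))
    p,c=fit([(f,FIN,rm,roi(rm))],[*SEAT,YAW]); print(n,"fin u",tf(p[:2]+.097*np.array([np.cos(p[2]),np.sin(p[2])])).round(4),round(c,3))
E
```

```text
top 0.014 mark [(np.float64(0.1626), 40), (np.float64(0.1626), 30), (np.float64(0.1626), 22)] ptr [(np.float64(0.0958), 39), (np.float64(0.096), 24)]
top 0.017 mark [(np.float64(0.1624), 39), (np.float64(0.1623), 30), (np.float64(0.1623), 21)] ptr [(np.float64(0.0959), 40), (np.float64(0.0956), 24)]
top 0.02 mark [(np.float64(0.162), 38), (np.float64(0.1621), 29), (np.float64(0.162), 23)] ptr [(np.float64(0.0957), 39), (np.float64(0.0957), 26)]
side 0.014 mark [(np.float64(0.1629), 33), (np.float64(0.1626), 25), (np.float64(0.1629), 18)] ptr [(np.float64(0.1014), 35), (np.float64(0.1012), 23)]
side 0.017 mark [(np.float64(0.162), 31), (np.float64(0.1606), 24), (np.float64(0.1612), 18)] ptr [(np.float64(0.0989), 34), (np.float64(0.099), 22)]
side 0.02 mark [(np.float64(0.1595), 32), (np.float64(0.1594), 24), (np.float64(0.1593), 18)] ptr [(np.float64(0.0966), 34), (np.float64(0.0968), 22)]
top fin u [ 0.0965 -0.0051] 0.362
side fin u [ 0.0991 -0.0012] 0.148
```

Top view, to sub-pixel: mark at 0.1625, pointer home at 0.0958. The full pull is therefore about 0.0665, and I'm at 0.0651. I'll creep to about 0.066, hold, then ease home.

Run:
```python
from cell import *
from pm import *
H=.0961
P=lambda a,z:[*(SEAT+a*u),z]
pos=lambda:tf(get_state()["position"])[0]
def s(t): g=get_state(); print(t,round(g["clock"],2),"pull",round(pos()-H,4),"Fu",round(g["contact_force"][:2]@u,1),round(g["finger_gap"],3))
cmd=.1641+H+.0661-pos(); s("start"); move_l(P(cmd,.046),.008)
for _ in range(4): sleep(.4); s("hold")
move_l(P(.100,.046),.03); s("near")
print(move_l(P(.093,.046),.01,until_force=6)); sleep(.2); s("home")
let_go(); sleep(.2); move_l(P(.095,.2),.15); s("up")
q=[.40,-.35,.3]; movep(q,down(q,YAW-np.pi/2)); s("away")
f=grab_frame("top"); w=cv2.resize(f["img"][130:290,210:410,::-1],None,fx=3,fy=3,interpolation=cv2.INTER_CUBIC); cv2.imwrite("pics/z.png",w)
ym=hull(lcc(near(colour(f,(20,120,90),(34,255,255)),proj(f,[*SEAT,.03])[0],32))); p,c=fit([(f,WALL,ym,roi(ym))],[*SEAT,YAW]); print(tf(p).round(4),c)
```

```text
start 31.73 pull 0.0651 Fu -10.7 0.149
hold 32.41 pull 0.066 Fu -10.4 0.154
hold 32.81 pull 0.066 Fu -10.2 0.15
hold 33.21 pull 0.066 Fu -10.6 0.157
hold 33.61 pull 0.066 Fu -10.1 0.152
near 35.92 pull 0.0029 Fu -3.5 0.156
True
home 36.61 pull 0.0001 Fu 1.8 0.152
up 38.67 pull -0.0011 Fu -0.7 0.999
away 40.15 pull -0.3687 Fu -0.2 1.002
[-0.0009  0.0008] 0.04380628216123499
```

View pics/z.png

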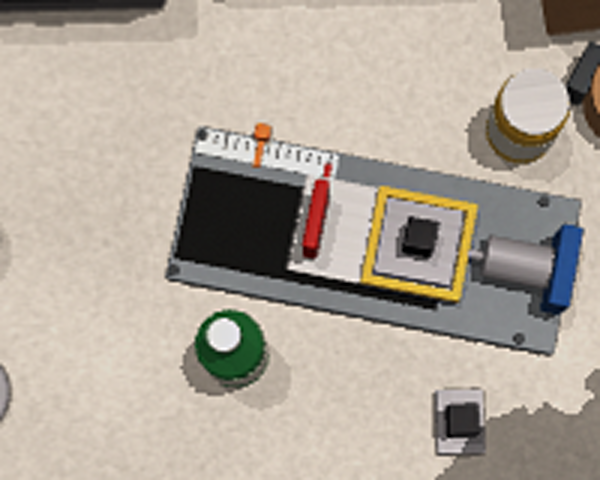

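The picture shows the square plate seated in the recess at (420,237) and the sled home. The marker is unmoved at (262,145), and the oblong lies flat on free bench at (460,420).

```bash
python3 -c "
from cell import *
print(sign_off())"
```

```text
the job is handed in; nothing more can be done
None
```

The job is handed in: the oblong plate lies flat on free bench and the square plate is seated. The sled was drawn out 66.0 mm against a marker measured at about 66.5 mm, held there for over a second, and eased fully home, all by about 40 s.

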